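# Start the pin polisher in the right order

### The arm

A 6-joint arm with a two-finger parallel gripper is mounted at the origin on a cart in front of the work surface, level with it; the furniture and walls round the work are solid. World frame = base frame: x ahead of the robot, y to its left, z up, the work surface at z = 0. Lengths are in m, angles in rad, forces in N, time in s.
With the tool pointing down it reaches from about 0.3 to 0.875 m from the base axis. Payload 6.4 kg.
Tool frame: the origin (TCP) lies at the very end of the fingers, on their centre line; the grasp point (between the pads) lies ctrl.pinch_z behind it (ctrl.pinch_z is the distance from the TCP to the grasp point, in m); y points along the fingers, z is the direction in which the jaws open and shut, and the axes are right-handed (so a half turn about y gives the same grasp; the last joint's range is limited). The gripper opens to 85 mm and grips with 20 to 120 N. Pads are 22 mm wide; open, the fingers measure 114 mm over their backs; the gripper's body (76 mm by 85 mm) begins 54 mm behind the grasp point. The pads swing forward as they close: fully open they stand 13 mm farther back than shut.
Start: joints at [-1.525, 0.181, 1.607, -0, 1.354, -0.206], TCP at [0.143, -0.557, 0.231] pointing down, gripper open.
Joint ranges: [-2.99, 2.99], [-0.89, 2.07], [0.3, 2.58], [-1.14, 4.28], [0, 2.63], [-3.12, 3.12]. Speed limits (rad/s): [2.57, 2.57, 3.01, 3.14, 3.14, 3.14].

### API

Orientations are given as a unit quaternion [w, x, y, z].
In Python, from bench import ctrl gives the robot as it stands.
- The arm moves only by the shell command python3 -m pendant 'ROWS'. ROWS is JSON, one flat list of numbers, 7 for each row, row after row: the shift along the world's x, y, z in m, then the turn, a rotation vector about the world's x, y, z in degrees, then the finger opening in m, from 0 to 0.0854. In form: [tx, ty, tz, rx, ry, rz, hand, tx, ty, tz, rx, ry, rz, hand, ...]. A call has 1 to 12 rows; each row shifts and turns the commanded pose from where the row before left it; what a row does not reach is not made up. A row lasts 1/8 s, in which the tool goes at most 62.5 mm and 10.7 degrees, less where a joint would pass 70% of its speed; a pose out of reach is approached as far as the arm can. A call with a gripper value outside its range is refused whole. The fingers move at their own pace and stop on an object; the grip force is fixed at half the most. Time passes only in rows, so rows that do not move let the fingers close. It gives the time, the measured TCP pose, the force and the opening at its end, in the units of the state.
- ctrl.get_obs(): the state, without advancing time (a new reading comes with each control period).
- ctrl.camera(name): name is "scene" or "top" or "wrist"; returns the picture (480x640x3 uint8, red, green, blue); there is no depth.
- ctrl.camera_info(name): a dict with "fx", "fy", "cx", "cy" (pixels), "origin" and "rotation" of the camera in the world; the wrist camera has in their place "tool_from_camera" (4x4, takes a point from camera to tool coordinates, whose origin is the TCP and whose axes are the tool frame's). Camera axes: x right, y down, z forward; pixel columns grow to the right and rows downward; lengths in m; the calibration is good to about 2 mm. A picture is of the moment at which its call begins: read the wrist's pose just before it. camera_info takes no time and is no camera call.
- ctrl.hand_in(): hands the job in, once; it reports no verdict.
Trained networks look in the newest picture that a camera, given by its name, has taken for a name from the list of things; names that differ only in an ending like _2 or _b are one class to them, and where a whole thing is asked for, a point or a joint stands for the part that bears it (a point fixed in the world has none). Each returns a list of dicts, best first, with "score" (0 to 1); they miss things now and then, are a little off and sometimes report something else, mostly with a low value. They report only what shows in the picture. A call takes as long as a camera call.
- ctrl.silhouettes(target, camera): "mask" (480x640 bool, what is visible of it) and "bbox" ([left, top, right, bottom] in pixels, round what is visible of it).
The state is a dict: "time_s": time; "q": joint angles; "dq": joint speeds; "joint_efforts": joint torques, N m; "eef_pos": TCP position; "eef_rot": TCP orientation; "wrist_force": force on the tool from outside, world axes, zero at the start; "torque": the same for the moment, N m; "opening": opening from 0.0 (shut) to 1.0 (fully open).
Only numpy, scipy, OpenCV 4.12 (cv2) and the standard library are available. Lean on these libraries where they do the work, as an engineer would, in place of code of your own. Each camera call takes 0.05 s, during which the arm holds its last target.

### The job

Start the small pin polisher on the bench with the tips of the closed fingers: first push the red mains rocker over fully onto its white-dot end, then press the blue latching key fully down so that it stays down, and last press the green start button and keep it fully down for about two seconds before letting it come up. Leave the yellow key unpressed, and do not shift or pick up the bottle, brass dish or loupe beside the machine.

Things in the scene. Friction and masses are not known exactly. Their poses are not given: they have to be found in the camera images.
- polisher: Pin polisher, fixed grey box, aluminium deck 50 mm above the bench, closed drum at the rear (x 48 to 148 mm, top 98 mm up). Origin on the bench under the controls; x to the machine's rear, y to its left (as the robot's at yaw 0). Box: x -103 to 153, y -103 to 103 mm. Red rocker at x 8, y 0; blue key, yellow key, green button at x -62, y -58, 0, 58 mm, in varying order.
- bench_lamp: Fixed bench lamp, always in the same place; keep clear. In the robot's frame its long grey head fills x 0.37 to 0.50, y 0.21 to 0.71, z 0.11 to 0.26 m, between the arm's start and the machine: draw back towards the base to pass it. Its thin arm rises from (0.44, 0.35, 0.25) to (0.76, -0.07, 0.45), then down to (0.755, -0.22, 0). Origin: (0.56, 0.19, 0).
- mains_rocker (a joint): Red rocker, 68 mm long along the machine's y, 30 wide, hinged on x at its middle, 60 mm above the bench. 0 rad = off: left (+y) end, with white dot, stands up at 0.4 rad slope. 0.4 = on: dot end level, its top 66 mm up. No spring; stays where left. Press the dot end straight down 20 to 32 mm from the hinge (2 to 3 N); fingers over the middle block it.
- rocker_on_end (a point): Point on the top face of the rocker's white-dot end, 24 mm out from its axis; moves with it: about 75 mm above the bench when off, at x 8, y 24 mm, 66 mm above the bench when fully on. Site axes at off are those of the machine.
- blue_key (a joint): Blue square latching key: 0 = up, 0.006 m = fully down. It takes about 2.5 N and stays where it is left (no spring).
- blue_key_top (a point): Middle of the top face of the blue key (24 x 24 mm cap), 66 mm above the bench when up, 60 mm when down. Its black bezel, 34 mm square, is 56 mm above the bench.
- yellow_key (a joint): Yellow square latching key, same make as the blue one; must stay up (0).
- yellow_key_top (a point): Middle of the top face of the yellow key, 24 x 24 mm, 66 mm above the bench when up.
- green_button (a joint): Round green sprung start button: 0 = up, 0.006 m = fully down. The spring takes 1.5 N to start and 4.5 N to hold fully down; it comes up by itself.
- green_button_top (a point): Middle of the top face of the green button (cap 26 mm across), 66 mm above the bench when up, 60 mm when down.
- wax_bottle: Loose white bottle with white screw cap and blue label, 34 mm across, 77 mm tall, standing to the left of the machine; origin under its middle. Leave it.
- findings_dish: Loose round brass dish with small findings, 55 mm across, 14 mm high, left of the machine; origin under its middle. Leave it.
- bench_loupe: Loose folding loupe, black case and silver lens ring, 26 x 64 x 15 mm, lying right of the machine; origin under its middle. Leave it.

How it is judged:
On the way, in this order (a step that is already met when the one before it is completed fails the run):
1. the mains rocker is pushed fully on (value of joint mains_rocker above 0.34 rad), for 0.2 s.
2. the blue key is pressed fully down (value of joint blue_key above 0.0048 m), for 0.2 s.
3. the green button is kept fully down for at least 1.2 s (value of joint green_button above 0.0045 m), for 1.2 s.
At the end, for the whole second after the job is handed in: The mains rocker is on (over 0.34 rad of 0.4), the blue key is down (over 4.8 mm of 6), the green button is up again (under 1.5 mm), the yellow key is up (under 2 mm), and the bottle, dish and loupe are within 15 mm of where they stood (value of joint mains_rocker above 0.34 rad and value of joint blue_key above 0.0048 m and value of joint green_button below 0.0015 m and value of joint yellow_key below 0.002 m and distance of each of wax_bottle, findings_dish, bench_loupe from where it was at the start of the episode below 0.015 m); the robot touches nothing.
It fails at once if the yellow key is pressed (value of joint yellow_key above 0.002 m).
It fails at once if the blue key is pressed before the mains is on (value of joint blue_key above 0.003 m and value of joint mains_rocker below 0.3 rad).
It fails at once if the green button is pressed before the mains is on and the blue key is down (value of joint green_button above 0.003 m and (value of joint mains_rocker below 0.3 rad or value of joint blue_key below 0.004 m)).
It fails at once if the bottle, brass dish or loupe is shifted or lifted (distance of any of wax_bottle, findings_dish, bench_loupe from where it was at the start of the episode above 0.015 m).
It also fails if it takes over 48 s, if anything falls off the work surface, if the arm or the gripper's body presses on something with over 40 N, if the wrist force passes 120 N, or if a joint passes its speed limit or range.

## Working session

There is one attempt and no reset: what is moved stays moved. The work goes in short steps, Python scripts to look and compute and a shell command to move; the robot and the scene stay as the last step left them, time stands still between calls to the robot, and variables do not carry over. Pictures are saved under pics/ and viewed, and the job is handed in when it is done.

```bash
mkdir -p pics; ls; python3 - <<'E'
from bench import ctrl
import cv2
o=ctrl.get_obs(); print({k:o[k] for k in ('time_s','eef_pos','eef_rot','wrist_force','opening')}, ctrl.pinch_z)
for n in ('scene','top'):
    im=ctrl.camera(n); cv2.imwrite(f'pics/{n}0.png',im[:,:,::-1])
    print(n,ctrl.camera_info(n))
print(ctrl.camera_info('wrist'))
E
```

```text
pics
{'time_s': 0.0, 'eef_pos': array([ 0.14326708, -0.55629677,  0.2303966 ]), 'eef_rot': array([ 0.08884624, -0.08872745,  0.70212892, -0.70089141]), 'wrist_force': array([0.74857619, 0.10298324, 0.13969779]), 'opening': 1.000083412005358} 0.0187
scene {'fx': 496.6690390709981, 'fy': 496.6690390709981, 'cx': 316.2726994440311, 'cy': 245.41239485640602, 'origin': array([ 0.20097976, -0.61654354,  0.54322295]), 'rotation': array([-0.46502226,  0.85033397, -0.21176259,  0.12586916])}
top {'fx': 525.3332978477123, 'fy': 525.3332978477123, 'cx': 318.55412710869695, 'cy': 236.75196858809562, 'origin': array([0.52802476, 0.01347902, 0.91381795]), 'rotation': array([ 0.02147272, -0.70046431,  0.7131307 , -0.01825584])}
{'fx': 422.7351123753462, 'fy': 422.7351123753462, 'cx': 315.15173055356206, 'cy': 242.54444846981602, 'tool_from_camera': array([[-1.22781397e-03,  9.46566472e-01,  3.22506443e-01,
        -8.21289829e-02],
       [-4.01040432e-04, -3.22507126e-01,  9.46566951e-01,
        -1.42887872e-01],
       [ 9.99999166e-01,  1.03287001e-03,  7.75590182e-04,
         3.23242689e-04],
       [ 0.00000000e+00,  0.00000000e+00,  0.00000000e+00,
         1.00000000e+00]])}
```

View pics/scene0.png

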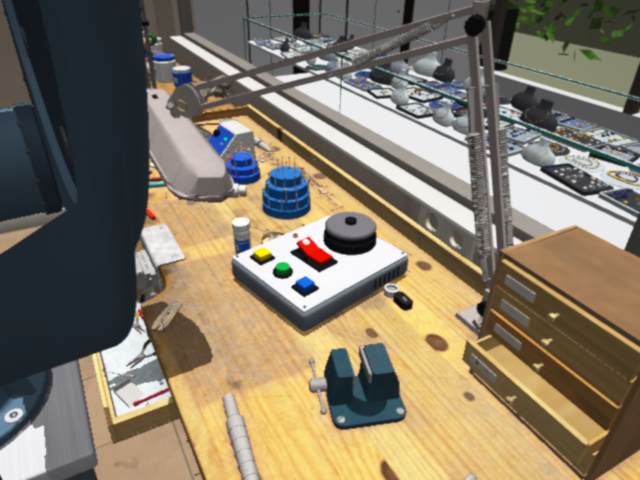

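View pics/top0.png

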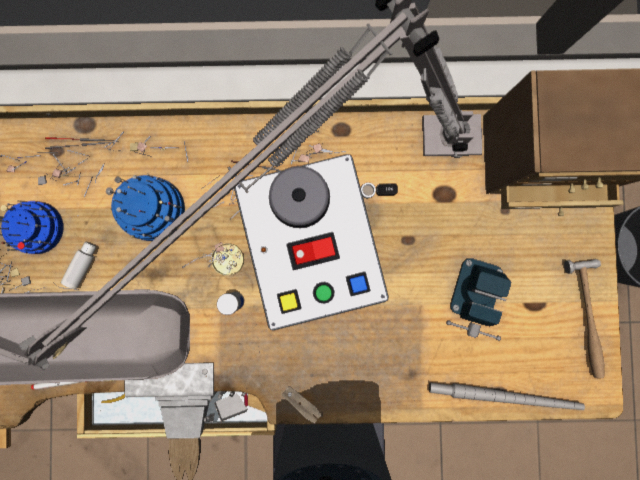

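```bash
cat > h.py <<'E'
import numpy as np
from scipy.spatial.transform import Rotation as R
def Rq(q): return R.from_quat([q[1],q[2],q[3],q[0]]).as_matrix()
def proj(info,P):
    c=Rq(info['rotation']).T@(np.asarray(P,float)-info['origin'])
    return np.array([info['fx']*c[0]/c[2]+info['cx'],info['fy']*c[1]/c[2]+info['cy']])
def back(info,uv,z):
    d=Rq(info['rotation'])@np.array([(uv[0]-info['cx'])/info['fx'],(uv[1]-info['cy'])/info['fy'],1])
    return info['origin']+d*(z-info['origin'][2])/d[2]
E
python3 - <<'E'
from bench import ctrl
from h import *
from scipy.optimize import least_squares
M={'blue_key_top':(-62,-58,63),'green_button_top':(-62,0,63),'yellow_key_top':(-62,58,63),'mains_rocker':(8,0,63)}
obs=[]
for cam in('top','scene'):
    i=ctrl.camera_info(cam)
    for n,m in M.items():
        r=ctrl.silhouettes(n,cam)
        if not r: print(cam,n,'none');continue
        v,u=np.nonzero(r[0]['mask']); uv=np.array([u.mean(),v.mean()])
        print(cam,n,round(r[0]['score'],2),uv.round(1),r[0]['bbox'],len(u),back(i,uv,m[2]/1e3).round(4))
        obs.append((cam,i,n,np.array(m)/1e3,uv))
def pt(p,m):
    c,s=np.cos(p[2]),np.sin(p[2]); return [p[0]+c*m[0]-s*m[1],p[1]+s*m[0]+c*m[1],m[2]]
for cs in (('top',),('scene',),('top','scene')):
    O=[o for o in obs if o[0] in cs]
    f=lambda p:np.concatenate([proj(o[1],pt(p,o[3]))-o[4] for o in O])
    s=least_squares(f,[.55,0,0.2],loss='soft_l1'); print(cs,s.x.round(4),np.degrees(s.x[2]).round(2),f(s.x).round(1))
    for n,m in M.items(): print(n,np.round(pt(s.x,np.array(m)/1e3),4))
    print('dot',np.round(pt(s.x,[.008,.026,.075]),4))
for n in('wax_bottle','findings_dish','bench_loupe'):
    r=ctrl.silhouettes(n,'top'); 
    if r: b=r[0]['bbox'];print(n,r[0]['score'],b,back(ctrl.camera_info('top'),[(b[0]+b[2])/2,(b[1]+b[3])/2],.02).round(3))
o=ctrl.get_obs();print(o['time_s'],Rq(o['eef_rot']).round(3))
E
```

```text
top blue_key_top 0.72 [357.7 283.8] [350.8, 276.2, 367.0, 292.2] 241 [ 0.4988 -0.0448  0.063 ]
top green_button_top 0.64 [323.3 292.4] [317.1, 283.7, 332.1, 300.6] 215 [0.486  0.0108 0.063 ]
top yellow_key_top 0.63 [288.2 301.1] [280.1, 294.5, 298.1, 311.3] 233 [0.4729 0.0677 0.063 ]
top mains_rocker 0.73 [357.9 283.7] [349.9, 275.1, 363.4, 293.8] 216 [ 0.499  -0.0452  0.063 ]
scene blue_key_top 0.79 [304.8 283.8] [294.2, 277.6, 313.6, 293.3] 209 [ 0.498  -0.0483  0.063 ]
scene green_button_top 0.52 [283.1 267.9] [274.1, 261.6, 291.4, 270.1] 182 [0.4859 0.0078 0.063 ]
scene yellow_key_top 0.48 [262.2 253.8] [254.7, 247.1, 274.4, 259.9] 152 [0.4719 0.0635 0.063 ]
scene mains_rocker 0.66 [322.9 267.3] [231.6, 212.9, 409.8, 331.1] 11637 [ 0.5465 -0.0212  0.063 ]
('top',) [0.5458 0.0235 0.2092] 11.98 [  0.8   0.9   0.1   0.5   0.2  -0.1 -44.1 -33.1]
blue_key_top [ 0.4972 -0.0461  0.063 ]
green_button_top [0.4852 0.0106 0.063 ]
yellow_key_top [0.4731 0.0673 0.063 ]
mains_rocker [0.5537 0.0251 0.063 ]
dot [0.5483 0.0506 0.075 ]
('scene',) [0.5466 0.0175 0.1854] 10.62 [ -0.2   1.2   0.3   0.6   1.7  -0.3  -7.2 -12.9]
blue_key_top [ 0.4963 -0.051   0.063 ]
green_button_top [0.4857 0.006  0.063 ]
yellow_key_top [0.475 0.063 0.063]
mains_rocker [0.5545 0.0189 0.063 ]
dot [0.5497 0.0445 0.075 ]
('top', 'scene') [0.5463 0.0214 0.2038] 11.68 [  2.    0.8   1.2   0.2   1.3  -0.6 -42.8 -33.4  -0.5  -0.   -0.4  -0.3
   0.6  -0.9  -8.4 -14. ]
blue_key_top [ 0.4974 -0.048   0.063 ]
green_button_top [0.4856 0.0088 0.063 ]
yellow_key_top [0.4739 0.0656 0.063 ]
mains_rocker [0.5542 0.023  0.063 ]
dot [0.5489 0.0485 0.075 ]
wax_bottle 0.72 [217.2, 292.1, 244.9, 314.1] [0.468 0.167 0.02 ]
findings_dish 0.82 [213.9, 239.2, 242.5, 276.9] [0.545 0.171 0.02 ]
bench_loupe 0.84 [363.9, 180.7, 397.9, 198.5] [ 0.657 -0.091  0.02 ]
0.65 [[-0.968 -0.     0.249]
 [-0.249 -0.    -0.968]
 [ 0.    -1.     0.   ]]
```

The top picture shows yellow (289,301), green (323,292), blue (358,284) and the red rocker at (313,251), with its white dot on the left end. The network's key masks agree with that. Both of its rocker masks are wrong: one lies on the blue key, the other covers the whole box. I'll place the rocker by geometry and colour. Next is a move over the machine for a look with the wrist camera.

```bash
python3 -m pendant '[0.03,0.046,0,0,0,0,0, 0.03,0.046,0,0,0,0,0, 0.03,0.046,0,0,0,0,0, 0.03,0.046,0,0,0,0,0, 0.03,0.046,0,0,0,0,0, 0.03,0.046,0,0,0,0,0, 0.03,0.046,0,0,0,0,0, 0.03,0.046,0,0,0,0,0, 0.03,0.046,0,0,0,0,0, 0.03,0.046,0,0,0,0,0, 0.03,0.046,0,0,0,0,0, 0.03,0.046,0,0,0,0,0]'
```

```text
time_s: 2.15
eef_pos: [0.5043, -0.0032, 0.2317]
eef_rot: [-0.089, 0.089, -0.701, 0.702]
wrist_force: [0.2, -0.9, 0.8]
opening: 0.002
```

```bash
python3 -m pendant '[0,0,0,0,0,0,0, 0,0,0,0,0,0,0]' && cat >> h.py <<'E'
def wristinfo(ctrl):
    o=ctrl.get_obs(); i=dict(ctrl.camera_info('wrist')); T=i['tool_from_camera']
    Rt=Rq(o['eef_rot']); Rw=Rt@T[:3,:3]; q=R.from_matrix(Rw).as_quat()
    i['rotation']=np.array([q[3],*q[:3]]); i['origin']=np.array(o['eef_pos'])+Rt@T[:3,3]; return i
E
python3 - <<'E'
from bench import ctrl
from h import *
import cv2
from scipy.optimize import least_squares
wi=wristinfo(ctrl); im=ctrl.camera('wrist'); cv2.imwrite('pics/w1.png',im[:,:,::-1])
M={'blue_key_top':(-62,-58,66),'green_button_top':(-62,0,66),'yellow_key_top':(-62,58,66)}
for n,m in M.items():
    r=ctrl.silhouettes(n,'wrist')
    if not r: print(n,'none');continue
    v,u=np.nonzero(r[0]['mask']); uv=np.array([u.mean(),v.mean()])
    print(n,round(r[0]['score'],2),uv.round(1),np.round(r[0]['bbox']),len(u),back(wi,uv,.0655).round(4))
r=ctrl.silhouettes('rocker_on_end','wrist')
for x in r[:2]: print('rock',x['score'],x['bbox'])
for P in ([.4974,-.048,.066],[.4856,.0088,.066],[.4739,.0656,.066],[.5489,.0485,.075]): print(proj(wi,P).round(1))
for cam in('top','wrist'):
    i=wi if cam=='wrist' else ctrl.camera_info('top')
    I=ctrl.camera(cam).astype(int); m=((I[...,0]>150)&(I[...,1]<70)&(I[...,2]<70)).astype('uint8')
    k,l,s,c=cv2.connectedComponentsWithStats(m); j=1+s[1:,4].argmax(); print(cam,'red',s[j],c[j],back(i,c[j],.067))
print(wi['origin'])
E
```

```text
time_s: 2.4
eef_pos: [0.503, -0.0048, 0.2311]
eef_rot: [-0.089, 0.089, -0.701, 0.702]
wrist_force: [-0.6, -0.3, -0.7]
opening: -0.0
blue_key_top 0.67 [365.8 229.8] [350. 211. 383. 246.] 1023 [ 0.5005 -0.046   0.0655]
green_button_top 0.67 [472.6  33.7] [436.  10. 511.  58.] 2335 [ 0.6478 -0.0752  0.0655]
yellow_key_top 0.88 [216.2 226.4] [199. 212. 233. 244.] 1078 [0.4744 0.065  0.0655]
rock 0.72 [243.3, 116.0, 337.0, 159.5]
[367.2 234.3]
[291.3 230.8]
[215.1 227.1]
[256.  135.7]
top red [ 18 243   6   6  25] [ 20.68 245.24] [0.57064517 0.4989519  0.067     ]
wrist red [298 115  39  22 255] [320.19215686 121.94901961] [0.56841564 0.0079034  0.067     ]
[0.58270054 0.01542385 0.37394291]
```

View pics/w1.png

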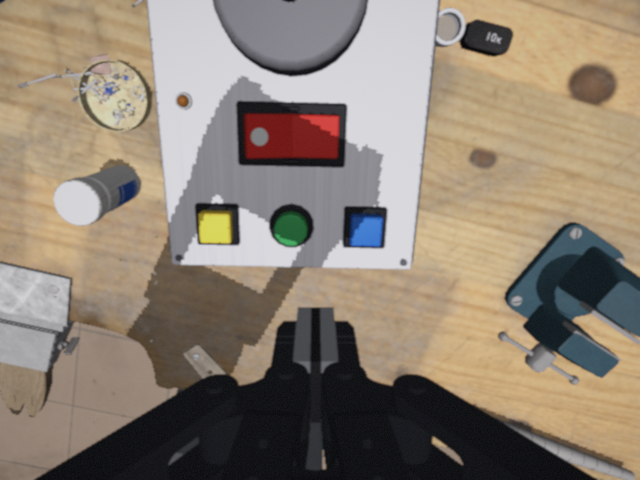

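The wrist picture shows yellow (217,227), green (291,227), blue (366,229) and the rocker spanning 243–341 with its dot at (260,136). All are within about 5 px of my fitted pose, so it holds. Targets: rocker end (0.549, 0.050), blue (0.499, -0.047), green (0.487, 0.009). Moving above the rocker's dot end.

```bash
python3 -m pendant '[0.016,0.018,-0.02,0,0,0,0, 0.016,0.018,-0.03,0,0,0,0, 0.014,0.019,-0.03,0,0,0,0, 0,0,-0.03,0,0,0,0, 0,0,-0.02,0,0,0,0, 0,0,-0.009,0,0,0,0, 0,0,0,0,0,0,0]'
python3 - <<'E'
from bench import ctrl
import cv2
for n in('scene','wrist'): cv2.imwrite(f'pics/{n}2.png',ctrl.camera(n)[:,:,::-1])
E
```

```text
time_s: 3.62
eef_pos: [0.5491, 0.0498, 0.0921]
eef_rot: [0.088, -0.089, 0.702, -0.701]
wrist_force: [1.1, -0.3, 0.8]
opening: 0.003
```

View pics/scene2.png

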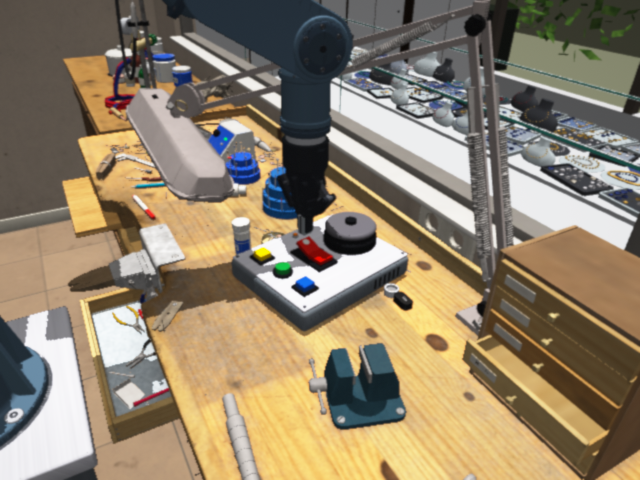

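View pics/wrist2.png

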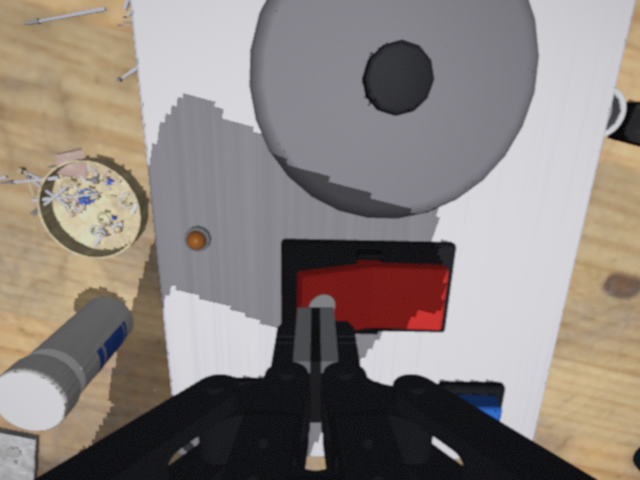

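The tip is over the dot end. Horizontally it is about 26 mm from the hinge (tip at column 315, hinge near 372), and it sits about 3 mm short in x. No contact with the lamp is visible. Pressing.

```bash
python3 -m pendant '[0.002,0,-0.006,0,0,0,0, 0,0,-0.005,0,0,0,0, 0,0,-0.005,0,0,0,0, 0,0,-0.004,0,0,0,0, 0,0,-0.004,0,0,0,0]'; python3 -m pendant '[0,0,-0.003,0,0,0,0, 0,0,0,0,0,0,0, 0,0,0,0,0,0,0]'
```

```text
time_s: 4.35
eef_pos: [0.5514, 0.0503, 0.0682]
eef_rot: [0.089, -0.089, 0.702, -0.701]
wrist_force: [-0.9, 2.0, 3.2]
opening: -0.001
time_s: 4.72
eef_pos: [0.5514, 0.0503, 0.066]
eef_rot: [0.089, -0.089, 0.702, -0.701]
wrist_force: [-3.1, 1.6, 8.7]
opening: -0.005
```

```bash
python3 -m pendant '[0,0,-0.001,0,0,0,0, 0,0,0,0,0,0,0, 0,0,0,0,0,0,0]'; python3 -m pendant '[0,0,0.01,0,0,0,0, 0,0,0.02,0,0,0,0, -0.01,-0.02,0.02,0,0,0,0, -0.02,-0.03,0.01,0,0,0,0, -0.02,-0.035,0,0,0,0,0, -0.002,-0.012,-0.02,0,0,0,0, 0,0,0,0,0,0,0]'
python3 - <<'E'
from bench import ctrl
import cv2
for n in('scene','wrist'): cv2.imwrite(f'pics/{n}3.png',ctrl.camera(n)[:,:,::-1])
im=cv2.imread('pics/scene3.png')[200:340,220:420]; cv2.imwrite('pics/scene3c.png',cv2.resize(im,None,fx=4,fy=4,interpolation=2))
E
```

```text
time_s: 5.1
eef_pos: [0.5514, 0.0503, 0.0659]
eef_rot: [0.089, -0.089, 0.702, -0.701]
wrist_force: [-6.6, 2.1, 16.3]
opening: -0.002
time_s: 5.98
eef_pos: [0.498, -0.0474, 0.1032]
eef_rot: [0.087, -0.089, 0.702, -0.701]
wrist_force: [0.6, -0.2, -0.1]
opening: -0.001
```

View pics/scene3c.png

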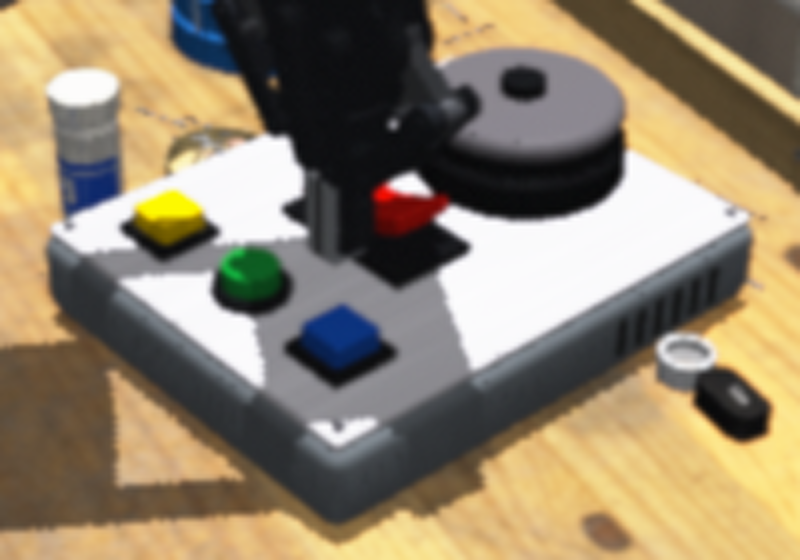

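View pics/wrist3.png

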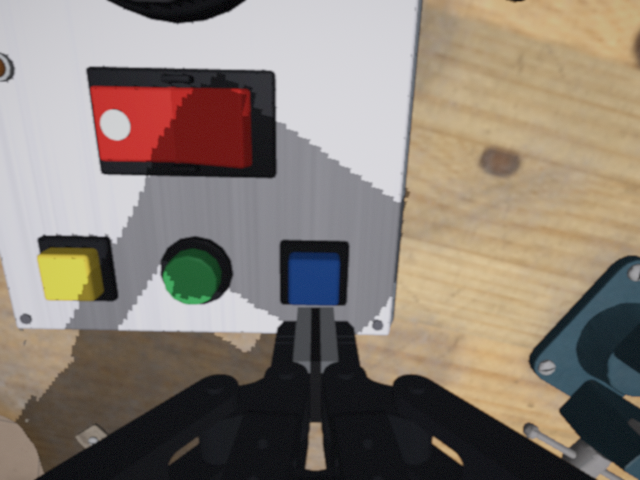

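The rocker now lies with its dot end level and its right end raised. The blue cap is centred at (315,279), against a predicted tip landing at (315,285), so I'll add 3 mm in x. Pressing blue.

```bash
python3 -m pendant '[0.003,0,-0.015,0,0,0,0, 0,0,-0.014,0,0,0,0, 0,0,-0.006,0,0,0,0, 0,0,-0.004,0,0,0,0, 0,0,-0.002,0,0,0,0, 0,0,-0.002,0,0,0,0, 0,0,0,0,0,0,0]'; python3 -m pendant '[0,0,-0.001,0,0,0,0, 0,0,0,0,0,0,0, 0,0,0,0,0,0,0]'
```

```text
time_s: 6.95
eef_pos: [0.5026, -0.047, 0.0614]
eef_rot: [-0.089, 0.089, -0.701, 0.702]
wrist_force: [0.1, 0.8, 0.5]
opening: -0.004
time_s: 7.32
eef_pos: [0.5026, -0.0471, 0.0605]
eef_rot: [-0.089, 0.089, -0.701, 0.702]
wrist_force: [-0.2, -0.4, 2.0]
opening: -0.004
```

```bash
python3 -m pendant '[0,0,-0.001,0,0,0,0, 0,0,0,0,0,0,0, 0,0,0,0,0,0,0]';python3 -m pendant '[0,0,-0.001,0,0,0,0, 0,0,0,0,0,0,0, 0,0,0,0,0,0,0]'
```

```text
time_s: 7.7
eef_pos: [0.5027, -0.0471, 0.0599]
eef_rot: [-0.089, 0.089, -0.701, 0.702]
wrist_force: [-0.7, -0.0, 6.8]
opening: 0.001
time_s: 8.07
eef_pos: [0.5027, -0.0471, 0.0597]
eef_rot: [-0.089, 0.089, -0.701, 0.702]
wrist_force: [-4.5, 1.0, 14.4]
opening: 0.001
```

Blue hit its stop: z 0.0597 with 14 N. Lifting, then over to green.

```bash
python3 -m pendant '[0,0,0.015,0,0,0,0, 0,0,0.03,0,0,0,0, -0.006,0.027,0,0,0,0,0, -0.007,0.03,0,0,0,0,0, 0,0,0,0,0,0,0, 0,0,0,0,0,0,0]'
python3 - <<'E'
from bench import ctrl
from h import *
import cv2
wi=wristinfo(ctrl);o=ctrl.get_obs()
for n in('scene','wrist'): cv2.imwrite(f'pics/{n}4.png',ctrl.camera(n)[:,:,::-1])
im=cv2.imread('pics/scene4.png')[200:340,220:420]; cv2.imwrite('pics/scene4c.png',cv2.resize(im,None,fx=4,fy=4,interpolation=2))
p=np.array(o['eef_pos']);p[2]=.066;print(p,proj(wi,p))
E
```

```text
time_s: 8.82
eef_pos: [0.4896, 0.0098, 0.1035]
eef_rot: [-0.089, 0.089, -0.701, 0.702]
wrist_force: [-0.5, 0.4, 0.1]
opening: 0.001
[0.4895516  0.00983496 0.066     ] [314.04740381 284.46325956]
```

View pics/scene4c.png

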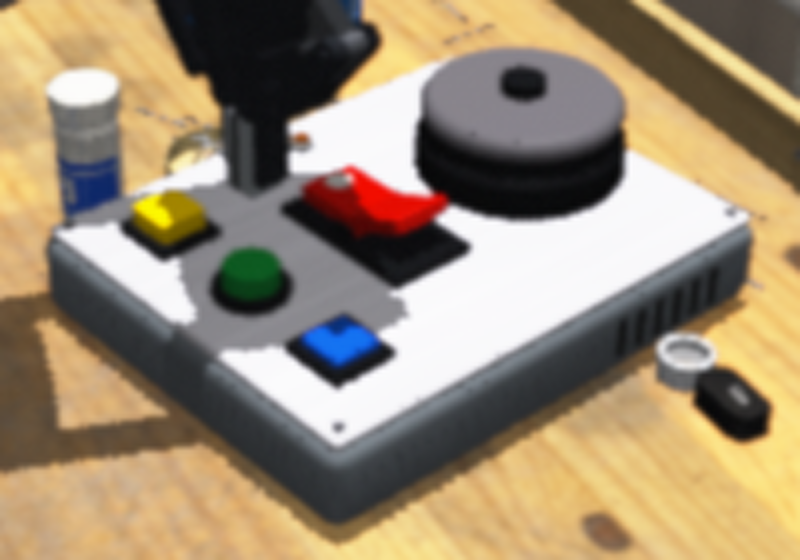

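View pics/wrist4.png

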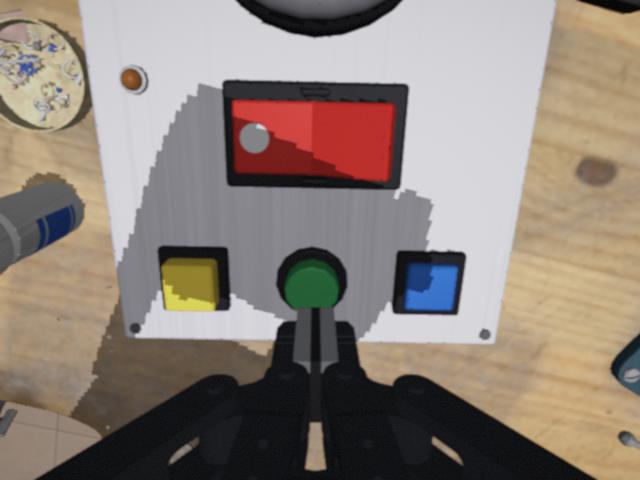

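Blue is down flush with its bezel, the rocker is on, and green at (312,284) lies right under the tip's predicted landing at (314,284). Pressing and holding green.

```bash
python3 -m pendant '[0,0,-0.015,0,0,0,0, 0,0,-0.014,0,0,0,0, 0,0,-0.006,0,0,0,0, 0,0,-0.004,0,0,0,0, 0,0,-0.003,0,0,0,0, 0,0,-0.002,0,0,0,0, 0,0,-0.001,0,0,0,0, 0,0,0,0,0,0,0]'; python3 -m pendant '[0,0,0,0,0,0,0, 0,0,0,0,0,0,0, 0,0,0,0,0,0,0, 0,0,0,0,0,0,0, 0,0,0,0,0,0,0, 0,0,0,0,0,0,0, 0,0,0,0,0,0,0, 0,0,0,0,0,0,0]'
```

```text
time_s: 9.93
eef_pos: [0.4892, 0.0101, 0.0598]
eef_rot: [-0.089, 0.089, -0.701, 0.702]
wrist_force: [-9.0, 0.3, 17.6]
opening: -0.005
time_s: 10.92
eef_pos: [0.4891, 0.0101, 0.0598]
eef_rot: [-0.089, 0.089, -0.701, 0.702]
wrist_force: [-9.2, 0.4, 18.0]
opening: 0.003
```

Green is at its stop and has been held about 1.1 s. Holding about 0.9 s more, then lifting clear.

```bash
python3 -m pendant '[0,0,0,0,0,0,0, 0,0,0,0,0,0,0, 0,0,0,0,0,0,0, 0,0,0,0,0,0,0, 0,0,0,0,0,0,0, 0,0,0,0,0,0,0, 0,0,0,0,0,0,0]'; python3 -m pendant '[0,0,0.01,0,0,0,0, 0,0,0.03,0,0,0,0, 0,0,0.04,0,0,0,0, -0.01,0,0.05,0,0,0,0, -0.02,-0.04,0.02,0,0,0,0, -0.02,-0.05,0,0,0,0,0, 0,-0.05,0,0,0,0,0, 0,0,0,0,0,0,0, 0,0,0,0,0,0,0, 0,0,0,0,0,0,0]'
python3 - <<'E'
from bench import ctrl
from h import *
import cv2
for n in('scene','top'): cv2.imwrite(f'pics/{n}5.png',ctrl.camera(n)[:,:,::-1])
a=cv2.imread('pics/scene5.png')[200:340,220:420]; cv2.imwrite('pics/scene5c.png',cv2.resize(a,None,fx=4,fy=4,interpolation=2))
for n in('wax_bottle','findings_dish','bench_loupe'):
    r=ctrl.silhouettes(n,'top')
    if r: b=r[0]['bbox'];print(n,b)
E
```

```text
time_s: 11.8
eef_pos: [0.4892, 0.0101, 0.0598]
eef_rot: [-0.089, 0.089, -0.701, 0.702]
wrist_force: [-9.5, 0.9, 16.7]
opening: 0.002
time_s: 13.05
eef_pos: [0.4394, -0.1287, 0.2082]
eef_rot: [0.089, -0.089, 0.702, -0.701]
wrist_force: [0.2, 0.4, -0.2]
opening: 0.004
wax_bottle [215.9, 290.7, 241.8, 313.2]
findings_dish [216.5, 239.8, 241.9, 277.3]
bench_loupe [361.9, 179.4, 397.2, 197.2]
```

View pics/scene5c.png

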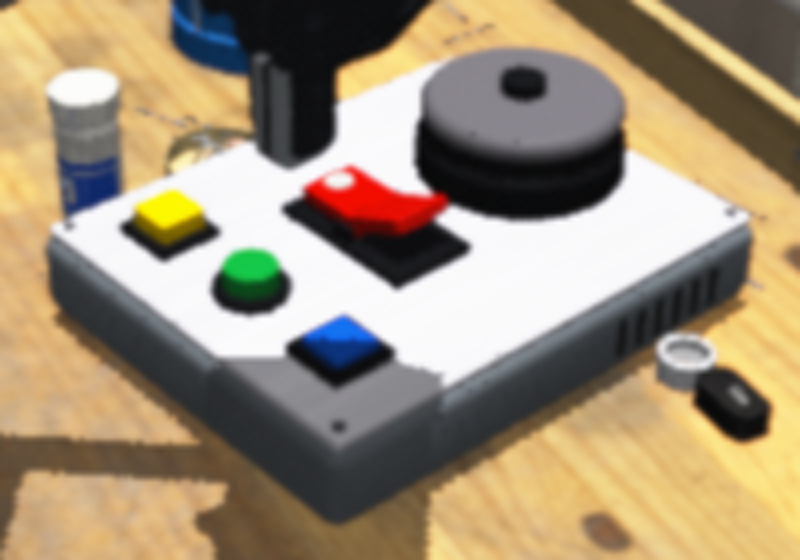

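View pics/top5.png

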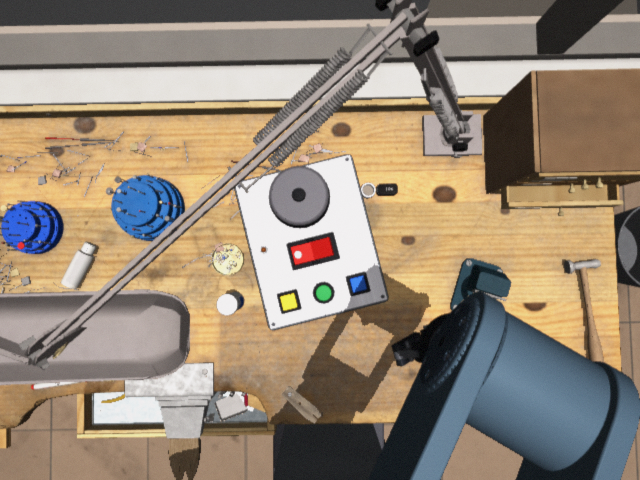

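In the crop, the rocker is on, blue is down, and green and yellow are up. The bottle, dish and loupe haven't moved, and the arm is clear.

```bash
python3 -c "
from bench import ctrl
print(ctrl.hand_in())"
```

```text
the job is handed in; nothing more can be done
None
```

The polisher is started and the job is handed in at about 13 s on the robot's clock. No verdict is reported, so success is judged only from my own checks.

**What I did:**
- **Mains rocker:** I pushed the white-dot end down until it stopped, with the tip at 66 mm and about 16 N.
- **Blue key:** I pressed it to its stop, with the tip at 59.7 mm and about 14 N.
- **Green button:** I held it at its stop (59.8 mm, about 17 N) for about 2 s, then released it and drew the arm clear.

**Last checks:**
- In the final pictures the rocker is on, blue is down, and green and yellow are up.
- The bottle, dish and loupe are within about 3 px (4–5 mm) of where they started, which is the detector's own scatter.
- The wrist force read about zero once the arm was clear.

**What disagreed:**
- The network's rocker masks in the top and scene pictures were wrong: one lay on the blue key, the other covered the whole machine.
- In the first wrist picture it also placed the green button wrongly.
- I placed the rocker and green button from the fitted machine pose and by eye in the wrist pictures instead.
- The top and scene cameras differed by about 4–5 mm in y, so I used a joint fit of both and made small corrections from the wrist camera.

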